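Lock the carver's swing clamp with the deep T-key

TASK

Take the red T-handled key out of the wooden tool block, lower it down the deep shaft of the blue swing clamp and feel for the square stem at the bottom, pressing only gently, until the key drops fully home over it. Then turn the key clockwise (seen from above) until the yellow arm has swung over the carved panel as far as its red stop pin, without forcing it, and leave the key standing seated in the shaft. Work the arm only with the key, keep the gripper off the clamp, and leave the panel, gouges and everything else on the bench where they are.

Things in the scene. Friction and masses are not known exactly. Their poses are not given: they have to be found in the camera images.
- key: Loose steel T-key, 157 mm long, 0.15 to 0.31 kg, upright in the tool block. Origin: centre of its open lower end; z points up to the handle. The lower end is a square socket with flats square to the key's x and y: 14.5 mm across inside, 22 mm deep, 20.5 mm across outside, corners cut to 13 mm radius. Above it a 12 mm round shank. At the start the lower end is 10 mm above the table.
- key_bar (a point): Centre of the key's red T-handle, 150 mm above the key's lower end; grip it here from above. The handle is a bar 84 mm long (along this point's x), 12 mm thick (along y) and 14 mm high.
- tool_block: Fixed wooden block, 70 x 220 mm (its y), 55 mm high; origin at the centre of its underside. The key stands in its middle hole (31 mm wide, 45 mm deep), its bar roughly along the block; a gouge stands 75 mm to either side, its top 160 mm above the table, level with the bar.
- clamp: The fixed clamp with its column, arm and stem: base plate 225 x 180 x 12 mm, blue column 54 mm square. Origin on the shaft's axis at table height; x points from the column to the carved panel.
- shaft_mouth (a point): Centre of the clamp's upper mouth, 156 mm above the table, axes as the clamp's: a steel funnel, 42 mm wide at the rim, narrowing over 12 mm to the vertical round shaft, 30 mm wide. With the key seated fully home its socket's roof rests on the stem tip: lower end 106 mm below the mouth, handle 44 mm above it.
- stem_tip (a point): Flat tip of the square brass stem on the shaft's axis, 84 mm below the mouth. The stem is 13 mm across, its top 3 mm tapers to 9 mm. This point has the clamp's axes: the angle of the stem's flats is hidden, different each time and must be felt for (repeats every quarter turn; play about 0.12 rad either way). Out of line, the key stops with its lower end 1 to 9 mm below the tip.
- swing_arm (a joint): Turn of the yellow arm and the stem in rad: 0 fully open, growing as the stem is turned clockwise seen from above, 1.45 at the stop, pointing along the clamp's x over the panel. Starts between 0 and 0.35, stays where left, takes about 0.1 N m to turn; the stop is slightly springy, and 0.4 N m or more there is forcing it. Arm: 95 mm long, 33 to 42 mm above the table.
- panel: Loose carved wooden panel 105 x 130 x 18 mm lying on the clamp's base plate; origin at the centre of its underside. Leave it there; the arm passes 3 mm above it.
- gouge_a: Carving gouge with a light handle, 22 mm thick, 150 mm long, standing loose in the block; origin at its lower end.
- gouge_b: The same with a dark handle, at the block's other end.
- mug: White mug, 80 mm wide, 95 mm high, loose; origin at the centre of its underside.
- bowl: Wooden bowl, 110 mm wide, 50 mm high, loose; origin at the centre of its underside.
- oil_can: Green can, 60 mm wide, 120 mm high, loose; origin at the centre of its underside.
- mallet: Hammer lying on the bench, loose.
Things that resemble listed ones, but are neither listed nor needed, are in the scene too. What is shaped like the key but orange or purple is not meant.

How it is judged (in metres and radians):
On the way:
1. the key is fully home over the stem (lower end at least 99 mm below the mouth) while the arm is still open (below 0.9 rad) (z of key in the frame of shaft_mouth below -0.099 m and horizontal distance between key and shaft_mouth below 0.004 m and angle between key's own z axis and vertical below 0.1 rad and value of joint swing_arm below 0.9 rad), for 0.1 s.
At the end, for the whole second after the job is handed in: The arm is within 0.09 rad of its stop (joint above 1.36); the key, let go and at rest, stands seated in the shaft: lower end at least 99 mm below the mouth, within 4 mm of the axis, tilted less than 0.1 rad (value of joint swing_arm above 1.36 rad and z of key in the frame of shaft_mouth below -0.099 m and horizontal distance between key and shaft_mouth below 0.004 m and angle between key's own z axis and vertical below 0.1 rad and linear speed of key below 0.02 m/s and contact force between the fingers and key below 0.1 N); the robot touches nothing.
It fails at once if the key, not yet home, is pressed on the stem or the shaft with more than 25 N (contact force between key and clamp above 25 N and z of key in the frame of shaft_mouth above -0.099 m).
It fails at once if the key, home, is forced against stem and stop: contact forces of over 75 N (a turning moment of some 0.45 N m) (contact force between key and clamp above 75 N).
It fails at once if the robot itself touches the clamp (contact force between any of the fingers, the arm and clamp above 2 N).
It fails at once if the panel, a gouge or another thing on the bench is moved by more than 20 mm (distance of any of gouge_a, gouge_b, panel, mug, bowl, oil_can, mallet from where it was at the start of the episode above 0.02 m).
It also fails if it takes over 70 s, if anything falls off the work surface, if the arm or the gripper's body presses on something with over 40 N, if the wrist force passes 120 N, or if a joint passes its speed limit or range.

ROBOT

A 7-joint arm with a two-finger parallel gripper is mounted at the origin on the work surface. World frame = base frame: x ahead of the robot, y to its left, z up, the work surface at z = 0. Lengths are in m, angles in degrees, forces in N, time in s.
With the tool pointing down it reaches from about 0.4 to 0.9 m from the base axis. Payload 5.6 kg.
Tool frame: the origin (TCP) lies at the very end of the fingers, on their centre line; the grasp point (between the pads) lies 19 mm behind it; z points along the fingers, y is the line along which they close (so a half turn about z gives the same grasp; the last joint's range is limited). The gripper opens to 92 mm and grips with 3 to 60 N. Pads are 20 mm wide; open, the fingers measure 128 mm over their backs; the gripper's body (75 mm by 189 mm) begins 69 mm behind the grasp point.
Start: joints at [-72.307, 26.786, -0.665, 91.828, 0.344, 61.387, -3.226], TCP at [0.224, 0.61, 0.215] pointing down, gripper open.
Joint ranges: [-144.91, 144.91], [-17.63, 115.5], [-89.93, 88.59], [15.96, 139.68], [-74.01, 254.01], [8.47, 105.57], [-167.45, 167.45]. Speed limits (degrees/s): [147.25, 147.25, 180, 180, 180, 180, 180].

INTERFACE

Orientations are given as a 3x3 rotation matrix whose columns are the frame's x, y, z axes.
In Python, from workcell import readout, capture, get_calibration, r, search_frame, trace, mark_of gives the robot as it stands.
- The arm moves only by the tool move_arm, never from a script. Its argument "steps" is a list of rows, each an object with "hand": the closure, from 0 (fully open) to 1 (shut); "translation": the shift along the tool's x, y, z as a fraction of full scale, a list of three; "turn": the turn about the tool's z as a fraction of full scale. A call has exactly 8 rows; each row shifts and turns the commanded pose from where the row before left it, along the tool's axes as they then stand; what a row does not reach is not made up. Full scale, the value 1, is 0.04 m for a shift and 0.15 rad for a turn. A row lasts 1/10 s, in which the tool goes at most 50 mm and 8.59 degrees, less where a joint would pass 70% of its speed; a pose out of reach is approached as far as the arm can. A call with a number of a shift or a turn outside -1 to 1 is refused whole. A call with a gripper value outside its range is refused whole. The fingers move at their own pace and stop on an object; "grip_force" is the grip in N (left out, the last holds). Time passes only in rows, so rows that do not move let the fingers close, or fill a call up. It gives the time, the measured TCP pose, the force, the opening and the grip force at its end, in the units of the state.
- readout.observe(): the state, without advancing time (a new reading comes with each control period).
- capture(name): name is "side" or "top"; returns the picture (420x560x3 uint8, red, green, blue); there is no depth.
- get_calibration(name): a dict with "fovy" (degrees; the focal length in pixels is half the picture's height over the tangent of half this angle, whatever the lens; pixels are square), "cx", "cy" (the principal point, pixels), "pose" (4x4, takes a point from camera to world coordinates). Camera axes: x right, y down, z forward; pixel columns grow to the right and rows downward; lengths in m; the calibration is good to about 2 mm. A picture is of the moment at which its call begins. get_calibration takes no time and is no camera call.
- r.job_done(): hands the job in; it is judged then, once.
Trained networks look in the newest picture that a camera, given by its name, has taken for a name from the list of things; names that differ only in an ending like _2 or _b are one class to them, and where a whole thing is asked for, a point or a joint stands for the part that bears it (a point fixed in the world has none). Each returns a list of dicts, best first, with "p" (0 to 1); they miss things now and then, are a little off and sometimes report something else, mostly with a low value. They report only what shows in the picture. A call takes as long as a camera call. They do not tell look-alikes from the thing itself.
- search_frame(camera, label): "rect" ([left, top, width, height] in pixels, round what is visible of it).
- trace(camera, label): "region" (420x560 bool, what is visible of it) and "rect" ([left, top, width, height] in pixels, round what is visible of it).
- mark_of(camera, label): "pixel" ([column, row] in pixels: a listed point, or the origin of a listed thing).
The state is a dict: "clock": time; "joints": joint angles; "qd": joint speeds; "joint_torque": joint torques, N m; "tool_pos": TCP position; "eef_rot": TCP orientation; "contact_force": force on the tool from outside, world axes, zero at the start; "torque": the same for the moment, N m; "width": finger opening in m; "gripper_force": force on a finger pad.
Only numpy, scipy, OpenCV 4.12 (cv2) and the standard library are available. Lean on these libraries where they do the work, as an engineer would, in place of code of your own. Each camera call takes 0.05 s, during which the arm holds its last target. There are 200 camera calls.

## Working session

There is one attempt and no reset: what is moved stays moved. The work goes in short steps, Python scripts to look and compute and a tool call to move; the robot and the scene stay as the last step left them, time stands still between calls to the robot, and variables do not carry over. Pictures are saved under pics/ and viewed, at most 10 in all, crops included, and the job is handed in when it is done.

Besides the shell and the picture viewer there is one more tool, called after ">>>" as a command line: name --argument value ..., lists and objects as JSON in quotes. move_arm: Moves the arm, as the interface text tells. Shift numbers are shares of 0.04 m and turn numbers shares of 0.15 rad, none past 1 either way. Its arguments: {"type":"object","properties":{"steps":{"type":"array"},"grip_force":{"type":"number"}},"required":["steps"]}

```bash
ls; mkdir -p pics
cat > h.py <<'E'
import numpy as np, cv2
from workcell import readout, capture, get_calibration, r, search_frame, trace, mark_of
def cam(n):
    c=get_calibration(n); f=210/np.tan(np.radians(c["fovy"]/2)); return c,f,np.array(c["pose"])
def ray(n,px):
    c,f,P=cam(n); d=np.array([(px[0]-c["cx"])/f,(px[1]-c["cy"])/f,1]); return P[:3,3],P[:3,:3]@d
def atz(n,px,z):
    o,d=ray(n,px); return o+d*(z-o[2])/d[2]
def proj(n,p):
    c,f,P=cam(n); q=P[:3,:3].T@(np.array(p)-P[:3,3]); return np.array([f*q[0]/q[2]+c["cx"],f*q[1]/q[2]+c["cy"]])
def save(n,name,box=None,s=1):
    im=capture(n)[:,:,::-1]
    if box: im=im[box[1]:box[3],box[0]:box[2]]
    cv2.imwrite(f"pics/{name}.png",cv2.resize(im,None,fx=s,fy=s,interpolation=cv2.INTER_CUBIC))
E
python3 - <<'E'
from h import *
np.set_printoptions(precision=4,suppress=True)
for n in("top","side"):
    save(n,n+"0"); c,f,P=cam(n); print(n,c,f)
    for l,z in(("key_bar",.16),("shaft_mouth",.156),("tool_block",0),("clamp",0),("gouge_a",.01),("gouge_b",.01),("key",.01)):
        for m in mark_of(n,l)[:3]: print(l,m,atz(n,m["pixel"],z))
print(readout.observe())
E
```

```text
pics
top {'fovy': 49.088587407239956, 'cx': 273.0776885146521, 'cy': 204.8472556568307, 'pose': array([[ 0.0142, -0.9916,  0.1288,  0.4159],
       [-0.9998, -0.0161, -0.0133,  0.1213],
       [ 0.0152, -0.1286, -0.9916,  1.278 ],
       [ 0.    ,  0.    ,  0.    ,  1.    ]])} 459.86051434046584
key_bar {'pixel': [231.5, 187.5], 'p': 0.72} [0.6025 0.2092 0.16  ]
key_bar {'pixel': [244.9, 229.3], 'p': 0.59} [0.5   0.174 0.16 ]
key_bar {'pixel': [258.6, 279.2], 'p': 0.54} [0.3806 0.1385 0.16  ]
shaft_mouth {'pixel': [387.3, 239.7], 'p': 0.63} [ 0.4802 -0.1743  0.156 ]
shaft_mouth {'pixel': [372.2, 149.5], 'p': 0.15} [ 0.7056 -0.1403  0.156 ]
tool_block {'pixel': [248.2, 235.5], 'p': 0.7} [0.495 0.172 0.   ]
clamp {'pixel': [374.4, 244.3], 'p': 0.87} [ 0.4758 -0.1792  0.    ]
gouge_a {'pixel': [222.4, 235.4], 'p': 0.55} [0.4935 0.2426 0.01  ]
gouge_a {'pixel': [274.9, 235.6], 'p': 0.4} [0.4952 0.0981 0.01  ]
gouge_b {'pixel': [222.4, 235.4], 'p': 0.55} [0.4935 0.2426 0.01  ]
gouge_b {'pixel': [274.9, 235.6], 'p': 0.4} [0.4952 0.0981 0.01  ]
key {'pixel': [250.6, 236.4], 'p': 0.81} [0.49
[... 1284 characters left out ...]
 0.75} [0.3751 0.1361 0.01  ]
key {'pixel': [250.3, 238.2], 'p': 0.6} [0.4942 0.1703 0.01  ]
{'clock': 0.8, 'joints': array([-72.3059,  26.7838,  -0.6631,  91.8242,   0.3421,  61.3878,
        -3.2254]), 'qd': array([ 0.042 ,  0.0197,  0.0603,  0.0696, -0.0374,  0.0469, -0.0028]), 'joint_torque': array([ -0.0004, -52.0357,  -0.0123, -24.4035,  -0.0566,   0.0112,
        -0.    ]), 'tool_pos': array([0.2241, 0.6102, 0.2146]), 'eef_rot': array([[-0.9387,  0.3447,  0.0001],
       [ 0.3447,  0.9387,  0.0001],
       [-0.    ,  0.0001, -1.    ]]), 'contact_force': array([-0.0678,  0.2178, -0.3355]), 'torque': array([ 0.0132,  0.0077, -0.0139]), 'gripper_force': 0.0, 'width': 0.09176043966911965}
```

View pics/top0.png

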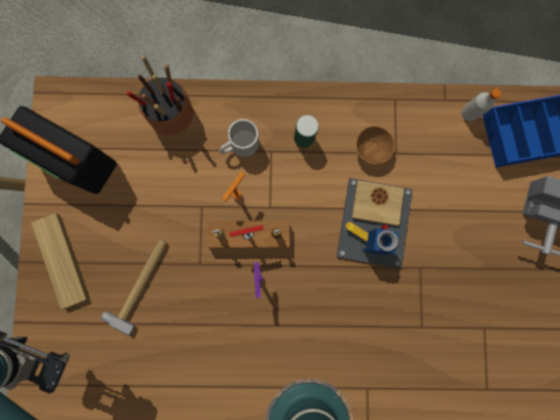

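View pics/side0.png

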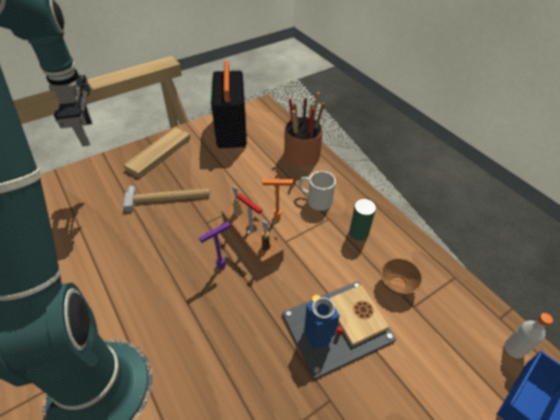

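The top picture shows the red key bar at about (246,231), with gouges at (217,232) and (277,233), purple key at (258,281), orange at (235,187), and the clamp mouth at (387,240). In the side view the red bar is at (248,203) and the mouth at (322,307).

```bash
cat >> h.py <<'E'
def tri(a,b):
    (o1,d1),(o2,d2)=ray("top",a),ray("side",b)
    A=np.stack([d1,-d2],1); t=np.linalg.lstsq(A,o2-o1,rcond=None)[0]
    p,q=o1+t[0]*d1,o2+t[1]*d2; return (p+q)/2,np.linalg.norm(p-q)
def redbar(n,box):
    im=capture(n); h=cv2.cvtColor(im,cv2.COLOR_RGB2HSV)
    m=(((h[...,0]<4)|(h[...,0]>172))&(h[...,1]>170)&(h[...,2]>90))
    k=np.zeros_like(m); k[box[1]:box[3],box[0]:box[2]]=1; m&=k
    y,x=np.nonzero(m); return cv2.minAreaRect(np.stack([x,y],1).astype(np.float32)),len(x),(x.mean(),y.mean()),cv2.fitLine(np.stack([x,y],1).astype(np.float32),cv2.DIST_L2,0,.01,.01).ravel()
E
python3 - <<'E'
from h import *
np.set_printoptions(precision=4,suppress=True)
a=redbar("top",(215,215,280,250)); b=redbar("side",(220,185,275,225)); print(a,b)
print(tri(a[2],b[2]))
for n,R in(("top",a),("side",b)):
    c=np.array(R[2]); d=R[3][:2]; p,q=atz(n,c-15*d,.16),atz(n,c+15*d,.16); print(n,(p+q)/2,np.degrees(np.arctan2(*(q-p)[[1,0]])))
for n,B in(("top",(335,170,420,275)),("side",(275,275,405,385))):
    for l in("shaft_mouth","clamp"):
        try: print(n,l,mark_of(n,l)[:1],trace(n,l)[0]["rect"])
        except Exception as e: print(e)
    im=capture(n)[B[1]:B[3],B[0]:B[2],::-1]; cv2.imwrite(f"pics/c_{n}.png",cv2.resize(im,None,fx=5,fy=5,interpolation=cv2.INTER_CUBIC))
print(proj("top",[.48,-.175,.156]),proj("side",[.48,-.175,.156]))
E
python3 - <<'E'
import cv2,numpy as np
a=cv2.imread('pics/c_top.png');b=cv2.imread('pics/c_side.png');print(a.shape,b.shape)
E
```

```text
(((245.51925659179688, 230.59616088867188), (3.7262065410614014, 32.16304397583008), 78.69007110595703), 118, (np.float64(245.5084745762712), np.float64(230.59322033898306)), array([  0.9756,  -0.2195, 245.5085, 230.5932], dtype=float32)) (((249.12002563476562, 202.8400115966797), (27.200000762939453, 4.400000095367432), 36.86989974975586), 114, (np.float64(249.10526315789474), np.float64(202.87719298245614)), array([  0.8103,   0.586 , 249.1053, 202.8772], dtype=float32))
(array([0.4983, 0.1721, 0.1575]), np.float64(0.002600126268310837))
top [0.4969 0.1724 0.16  ] -76.39679225458264
side [0.4982 0.1704 0.16  ] -76.33041280874204
top shaft_mouth [{'pixel': [386.2, 241.4], 'p': 0.77}] [332.6, 179.0, 82.4, 89.3]
top clamp [{'pixel': [373.1, 243.7], 'p': 0.95}] [335.9, 181.2, 79.5, 84.0]
side shaft_mouth [{'pixel': [323.9, 307.3], 'p': 0.92}] [282.6, 281.7, 110.7, 98.9]
list index out of range
[387.5828 239.7911] [323.0982 306.1688]
(525, 425, 3) (550, 650, 3)
```

View pics/c_top.png

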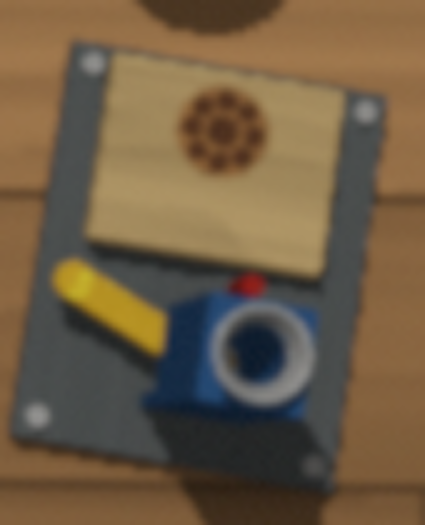

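View pics/c_side.png

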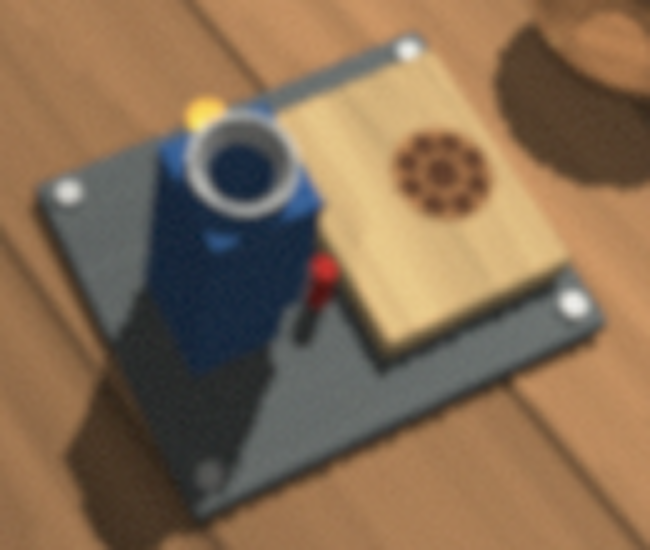

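The crops show the funnel rim centred at top (387.4,240.2) and side (323.2,307.4). The yellow arm points up-left (about 0.3 rad), and the clamp is yawed about -9°.

Run:
```python
from h import *
print(tri((387.4,240.2),(323.2,307.4)),atz("top",(387.4,240.2),.156),atz("side",(323.2,307.4),.156))
```

```text
(array([ 0.47958368, -0.17579127,  0.15203107]), np.float64(0.0008326338470447895)) [ 0.47899433 -0.17453327  0.156     ] [ 0.47839934 -0.17744893  0.156     ]
```

>>> move_arm --steps '[{"hand": 0,"translation": [-0.75,-0.58,-0.1],"turn": 0},{"hand": 0,"translation": [-0.75,-0.58,-0.1],"turn": 0},{"hand": 0,"translation": [-0.75,-0.58,-0.1],"turn": 0},{"hand": 0,"translation": [-0.75,-0.58,-0.1],"turn": 0},{"hand": 0,"translation": [-0.75,-0.58,0],"turn": 0},{"hand": 0,"translation": [-0.75,-0.58,0],"turn": 0},{"hand": 0,"translation": [-0.75,-0.58,0],"turn": 0},{"hand": 0,"translation": [-0.75,-0.58,0],"turn": 0}]'

```text
clock: 2.2
tool_pos: [0.386, 0.3519, 0.2309]
eef_rot: [[-0.939, 0.345, 0.0], [0.345, 0.939, 0.001], [-0.0, 0.001, -1.0]]
contact_force: [0.7, -0.4, 0.1]
width: 0.092
gripper_force: 0.0
```

>>> move_arm --steps '[{"hand": 0,"translation": [-0.835,-0.655,0],"turn": 0},{"hand": 0,"translation": [-0.835,-0.655,0],"turn": 0},{"hand": 0,"translation": [-0.835,-0.655,0],"turn": 0},{"hand": 0,"translation": [-0.835,-0.655,0],"turn": 0},{"hand": 0,"translation": [-0.835,-0.655,0],"turn": 0},{"hand": 0,"translation": [0,0,0],"turn": 1},{"hand": 0,"translation": [0,0,0],"turn": 1},{"hand": 0,"translation": [0,0,0],"turn": 1}]'

```text
clock: 3.0
tool_pos: [0.4973, 0.1722, 0.2307]
eef_rot: [[-0.69, 0.724, 0.0], [0.724, 0.69, 0.0], [-0.0, 0.0, -1.0]]
contact_force: [-0.0, -0.8, 0.5]
width: 0.0917
gripper_force: 0.0
```

>>> move_arm --steps '[{"hand": 0,"translation": [0,0,0],"turn": 1},{"hand": 0,"translation": [0,0,0],"turn": 1},{"hand": 0,"translation": [0,0,0],"turn": 1},{"hand": 0,"translation": [0,0,0],"turn": 0.54},{"hand": 0,"translation": [0,0,0],"turn": 0},{"hand": 0,"translation": [0,0,0],"turn": 0},{"hand": 0,"translation": [0,0,0],"turn": 0},{"hand": 0,"translation": [0,0,0],"turn": 0}]'

```text
clock: 3.8
tool_pos: [0.497, 0.1727, 0.2306]
eef_rot: [[-0.236, 0.972, 0.0], [0.972, 0.236, 0.0], [0.0, 0.0, -1.0]]
contact_force: [-0.1, -0.1, -0.4]
width: 0.092
gripper_force: 0.0
```

>>> move_arm --steps '[{"hand": 0,"translation": [0,0,0.56],"turn": 0},{"hand": 0,"translation": [0,0,0.56],"turn": 0},{"hand": 0,"translation": [0,0,0.56],"turn": 0},{"hand": 0,"translation": [0,0,0.56],"turn": 0},{"hand": 0,"translation": [0,0,0],"turn": 0},{"hand": 1,"translation": [0,0,0],"turn": 0},{"hand": 1,"translation": [0,0,0],"turn": 0},{"hand": 1,"translation": [0,0,0],"turn": 0}]' --grip_force 30

```text
clock: 4.6
tool_pos: [0.4978, 0.173, 0.1422]
eef_rot: [[-0.236, 0.972, 0.002], [0.972, 0.236, 0.001], [0.001, 0.002, -1.0]]
contact_force: [-1.1, -0.1, -0.5]
width: 0.0699
gripper_force: 0.0
```

>>> move_arm --steps '[{"hand": 1,"translation": [0,0,0],"turn": 0},{"hand": 1,"translation": [0,0,0],"turn": 0},{"hand": 1,"translation": [0,0,0],"turn": 0},{"hand": 1,"translation": [0,0,0],"turn": 0},{"hand": 1,"translation": [0,0,-0.1],"turn": 0},{"hand": 1,"translation": [0,0,-0.2],"turn": 0},{"hand": 1,"translation": [0,0,-0.2],"turn": 0},{"hand": 1,"translation": [0,0,0],"turn": 0}]'

```text
clock: 5.4
tool_pos: [0.4982, 0.1732, 0.1629]
eef_rot: [[-0.236, 0.972, 0.003], [0.972, 0.236, 0.002], [0.001, 0.003, -1.0]]
contact_force: [-1.2, -0.3, 9.4]
width: 0.0116
gripper_force: 30.0
```

>>> move_arm --steps '[{"hand": 1,"translation": [0,0,-0.4],"turn": 0},{"hand": 1,"translation": [0,0,-0.6],"turn": 0},{"hand": 1,"translation": [0,0,-0.8],"turn": 0},{"hand": 1,"translation": [0,0,-0.8],"turn": 0},{"hand": 1,"translation": [0,0,-0.8],"turn": 0},{"hand": 1,"translation": [0,0,-0.6],"turn": 0},{"hand": 1,"translation": [0,0,0],"turn": 0},{"hand": 1,"translation": [0,0,0],"turn": 0}]'

```text
clock: 6.2
tool_pos: [0.4965, 0.1726, 0.3203]
eef_rot: [[-0.236, 0.972, -0.001], [0.972, 0.236, -0.0], [0.0, -0.001, -1.0]]
contact_force: [-0.6, -0.8, -3.4]
width: 0.0111
gripper_force: 30.0
```

Run:
```python
from h import *
print(readout.observe())
a=capture("top");b=capture("side")
cv2.imwrite("pics/h1.png",np.hstack([cv2.resize(a[150:300,180:330,::-1],None,fx=2.6,fy=2.6),cv2.resize(b[100:250,170:320,::-1],None,fx=2.6,fy=2.6)]))
```

```text
{'clock': 6.2, 'joints': array([-41.95954795,   8.8579955 ,  21.74664149, 102.94965623,
        -3.51550135,  68.88489112,  -5.53846538]), 'qd': array([ 0.20517385,  1.31104107, -0.23919906,  1.46497994,  0.01399799,
        0.02262296, -0.05788604]), 'joint_torque': array([ 9.29297344e-02, -3.56714523e+01,  1.81563500e+00, -2.79650778e+01,
       -4.27181460e-02, -5.43186921e-03, -6.09059731e-03]), 'tool_pos': array([0.49648287, 0.17260329, 0.32028638]), 'eef_rot': array([[-2.35823774e-01,  9.71795638e-01, -6.20600169e-04],
       [ 9.71795833e-01,  2.35823775e-01, -7.18155678e-05],
       [ 7.65622193e-05, -6.20032477e-04, -9.99999805e-01]]), 'contact_force': array([-0.55010781, -0.75440855, -3.37207917]), 'torque': array([-0.05817549,  0.07125554,  0.0358485 ]), 'gripper_force': 29.99741166830063, 'width': 0.01111230750648645}
```

View pics/h1.png

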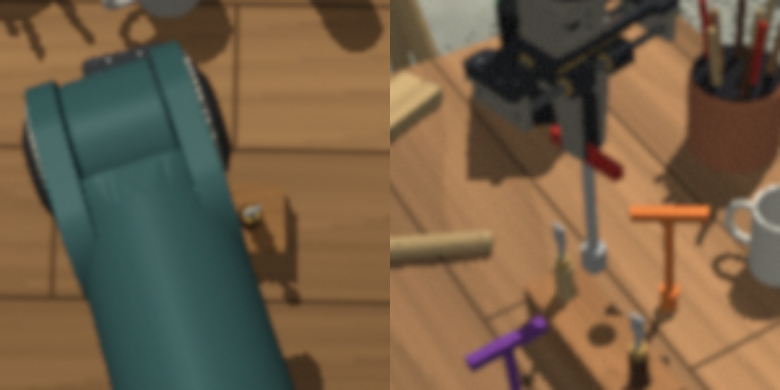

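The left half shows the top view blocked by the arm. The right half (side) shows the key hanging upright from the gripper, its socket bottom at about side (248,202).

Run:
```python
from h import *
for z in (.189,.20,.2093,.339): print(z,proj("side",[.4965,.1726,z]))
b=capture("side")
for l in("key","key_bar"): print(l,mark_of("side",l)[:3])
g=b[150:210,235:265].astype(int)
for y in range(164,208,4): print(y,b[y,236:262].mean(-1).astype(int))
```

```text
0.189 [247.2974859  194.84506834]
0.2 [247.0689241  191.87814963]
0.2093 [246.87285237 189.33297867]
0.339 [243.83550681 149.90575515]
key [{'pixel': [219.5, 263.8], 'p': 0.78}, {'pixel': [277.7, 217.5], 'p': 0.72}, {'pixel': [249.3, 201.8], 'p': 0.68}]
key_bar [{'pixel': [217.3, 233.6], 'p': 0.98}, {'pixel': [278.5, 181.7], 'p': 0.88}, {'pixel': [246.8, 156.6], 'p': 0.63}]
164 [138 139 138 136 134 133 130 115  95  81  76  68  62  55  48  43  43  44
  42  44  47  51  72 100 127 141]
168 [138 139 139 138 137 137 132 119  99  90  86  89 104 122 131 128 116 100
  83  65  54  62  83 113 133 144]
172 [133 136 137 137 138 139 135 127 107  90  83  89 102 123 137 139 139 138
 138 139 140 144 147 150 151 150]
176 [134 136 136 135 136 140 137 134 114  94  85  84  93 114 129 137 139 139
 140 139 137 137 136 138 142 146]
180 [128 131 132 136 134 134 135 131 116  98  85  84  95 117 132 136 136 134
 135 140 141 140 139 138 135 137]
184 [107 103 112 123 130 132 132 129 118 100  90  86  90 109 127 137 137 138
 138 137 133 134 135 139 136 134]
188 [128 127 123 111 104 107 119 126 122 108  91  84  88 105 125 138 140 139
 139 137 138 137 137 132 133 135]
192 [ 91 104 122 130 130 125 115 109 115 111  99  86  84 101 131 147 147 145
 143 140 140 140 138 140 138 136]
196 [ 95 112 124 131 132 132 133 127 115 100  88  87 105 135 158 156 140 132
 138 143 143 141 141 140 141 140]
200 [ 94 106 113 123 128 126 121 104  90  83  83  82  83  84  83  80  88 104
 122 130 135 138 143 145 142 142]
204 [ 76  77  87  94 106 114 119 118 113 102  92  90  86  88  97 104 106 101
 103 112 123 129 135 138 143 146]
```

The key sits about 20 mm low in the fingers because I lifted before they had finished closing. I'll set it back in its hole and regrip.

>>> move_arm --steps '[{"hand": 1,"translation": [0,0,0.7],"turn": 0},{"hand": 1,"translation": [0,0,0.7],"turn": 0},{"hand": 1,"translation": [0,0,0.7],"turn": 0},{"hand": 1,"translation": [0,0,0.6],"turn": 0},{"hand": 1,"translation": [0,0,0.5],"turn": 0},{"hand": 1,"translation": [0,0,0.4],"turn": 0},{"hand": 1,"translation": [0,0,0.2],"turn": 0},{"hand": 1,"translation": [0,0,0],"turn": 0}]'

```text
clock: 7.25
tool_pos: [0.4961, 0.1723, 0.1676]
eef_rot: [[-0.236, 0.972, -0.003], [0.972, 0.236, -0.002], [-0.001, -0.003, -1.0]]
contact_force: [0.7, 0.5, -1.4]
width: 0.0108
gripper_force: 30.0
```

>>> move_arm --steps '[{"hand": 1,"translation": [0,0,0.05],"turn": 0},{"hand": 1,"translation": [0,0,0.05],"turn": 0},{"hand": 0.7,"translation": [0,0,0],"turn": 0},{"hand": 0.7,"translation": [0,0,0],"turn": 0},{"hand": 0.7,"translation": [0,0,0.3],"turn": 0},{"hand": 0.7,"translation": [0,0,0.2],"turn": 0},{"hand": 0.7,"translation": [0,0,0.07],"turn": 0},{"hand": 1,"translation": [0,0,0],"turn": 0}]'

```text
clock: 8.05
tool_pos: [0.4965, 0.1724, 0.1413]
eef_rot: [[-0.236, 0.972, -0.001], [0.972, 0.236, -0.001], [-0.001, -0.002, -1.0]]
contact_force: [0.5, 0.6, -0.6]
width: 0.0219
gripper_force: 0.0
```

>>> move_arm --steps '[{"hand": 1,"translation": [0,0,0],"turn": 0},{"hand": 1,"translation": [0,0,0],"turn": 0},{"hand": 1,"translation": [0,0,0],"turn": 0},{"hand": 1,"translation": [0,0,0],"turn": 0},{"hand": 1,"translation": [0,0,0],"turn": 0},{"hand": 1,"translation": [0,0,0],"turn": 0},{"hand": 1,"translation": [0,0,0],"turn": 0},{"hand": 1,"translation": [0,0,0],"turn": 0}]'

```text
clock: 8.85
tool_pos: [0.4969, 0.1727, 0.1422]
eef_rot: [[-0.236, 0.972, -0.0], [0.972, 0.236, -0.0], [-0.0, -0.0, -1.0]]
contact_force: [0.5, 0.1, -2.1]
width: 0.0117
gripper_force: 30.0
```

>>> move_arm --steps '[{"hand": 1,"translation": [0,0,-0.3],"turn": 0},{"hand": 1,"translation": [0,0,-0.6],"turn": 0},{"hand": 1,"translation": [0,0,-0.8],"turn": 0},{"hand": 1,"translation": [0,0,-0.8],"turn": 0},{"hand": 1,"translation": [0,0,-0.8],"turn": 0},{"hand": 1,"translation": [0,0,-0.8],"turn": 0},{"hand": 1,"translation": [0,0,-0.6],"turn": 0},{"hand": 1,"translation": [0,0,0],"turn": 0}]'

```text
clock: 9.65
tool_pos: [0.4988, 0.1731, 0.3345]
eef_rot: [[-0.235, 0.972, 0.007], [0.972, 0.235, 0.004], [0.002, 0.008, -1.0]]
contact_force: [-0.2, 0.6, -2.1]
width: 0.0115
gripper_force: 30.0
```

Run:
```python
from h import *
p=readout.observe()["tool_pos"]; print(p)
for z in (-.131,.019): print(z,proj("side",p+[0,0,z]))
b=capture("side")
for l in("key","key_bar"): print(l,mark_of("side",l)[:3])
print(redbar("side",(215,100,290,200)))
cv2.imwrite("pics/h2.png",cv2.resize(b[80:230,190:300,::-1],None,fx=4,fy=4))
```

```text
[0.49876994 0.17310588 0.33447562]
-0.131 [247.66481944 190.46493234]
0.019 [244.21115304 144.52861991]
key [{'pixel': [221.2, 268.3], 'p': 0.8}, {'pixel': [276.8, 218.4], 'p': 0.71}, {'pixel': [246.0, 189.2], 'p': 0.65}]
key_bar [{'pixel': [278.2, 181.9], 'p': 0.77}, {'pixel': [243.8, 143.9], 'p': 0.67}]
(((243.867919921875, 146.9622802734375), (31.882923126220703, 4.691220283508301), 34.38034439086914), 50, (np.float64(248.92), np.float64(150.28)), array([  0.85397977,   0.52030617, 248.92      , 150.28      ],
      dtype=float32))
```

View pics/h2.png

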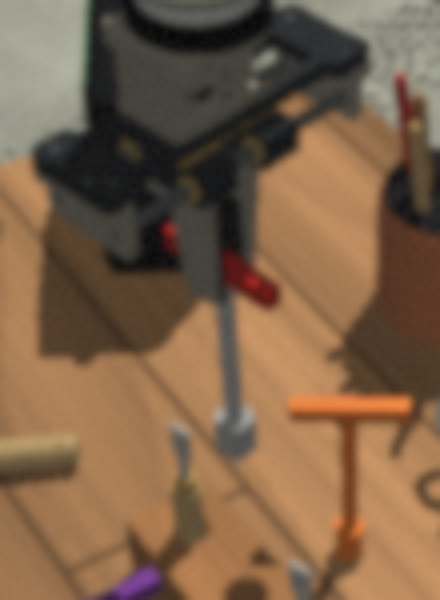

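The key is now gripped properly: the side view shows the bar between the pads, the shank vertical and the socket bottom at about (248.6,192). Next I'll carry it to the clamp.

>>> move_arm --steps '[{"hand": 1,"translation": [-0.5,-0.15,0],"turn": 0},{"hand": 1,"translation": [-0.9,-0.27,0],"turn": 0},{"hand": 1,"translation": [-0.9,-0.27,0],"turn": 0},{"hand": 1,"translation": [-0.9,-0.27,0],"turn": 0},{"hand": 1,"translation": [-0.9,-0.27,0],"turn": 0},{"hand": 1,"translation": [-0.9,-0.27,0],"turn": 0},{"hand": 1,"translation": [-0.9,-0.27,0],"turn": 0},{"hand": 1,"translation": [-0.9,-0.27,0],"turn": 0}]'

```text
clock: 10.65
tool_pos: [0.4807, -0.1122, 0.3289]
eef_rot: [[-0.236, 0.972, -0.002], [0.972, 0.236, -0.0], [0.001, -0.002, -1.0]]
contact_force: [1.0, 0.4, -2.4]
width: 0.0116
gripper_force: 30.0
```

>>> move_arm --steps '[{"hand": 1,"translation": [-0.8,-0.23,0],"turn": 0},{"hand": 1,"translation": [-0.5,-0.15,0],"turn": 0},{"hand": 1,"translation": [-0.2,-0.06,0],"turn": 0},{"hand": 1,"translation": [0,0,0],"turn": 0},{"hand": 1,"translation": [0,0,0],"turn": 0},{"hand": 1,"translation": [0,0,0],"turn": 0},{"hand": 1,"translation": [0,0,0],"turn": 0},{"hand": 1,"translation": [0,0,0],"turn": 0}]'

```text
clock: 11.45
tool_pos: [0.479, -0.1725, 0.3302]
eef_rot: [[-0.237, 0.971, 0.0], [0.971, 0.237, 0.0], [0.0, 0.0, -1.0]]
contact_force: [-0.1, -0.4, -1.9]
width: 0.0117
gripper_force: 30.0
```

Run:
```python
from h import *
s=readout.observe(); p=s["tool_pos"]; print(p,s["joints"],s["contact_force"])
R=np.array(s["eef_rot"]); d=np.array([.479,-.175,0])-p; print("tool shift",R.T@d, "units",(R.T@d)/.04)
for z in (-.131,.019): print(z,proj("side",p+[0,0,z]),proj("top",p+[0,0,z]))
b=capture("side")
for l in("key","key_bar","shaft_mouth"): print(l,mark_of("side",l)[:2])
cv2.imwrite("pics/h3.png",cv2.resize(b[210:360,250:400,::-1],None,fx=4,fy=4))
```

```text
[ 0.47901433 -0.17251426  0.33021272] [-18.83499256   6.75554249  38.72922844 104.98641327  -4.51453326
  69.78833081  34.97684061] [-0.09295982 -0.44420872 -1.90282666]
tool shift [-0.00247497 -0.00066864  0.33021212] units [-0.06187436 -0.01671606  8.25530302]
-0.131 [323.78097546 295.4179179 ] [391.35281454 239.21645832]
0.019 [331.02506099 253.43671048] [411.33436812 235.18760207]
key [{'pixel': [271.0, 215.9], 'p': 0.74}, {'pixel': [324.3, 294.3], 'p': 0.72}]
key_bar [{'pixel': [332.8, 254.4], 'p': 0.95}, {'pixel': [279.1, 181.0], 'p': 0.67}]
shaft_mouth [{'pixel': [325.2, 308.1], 'p': 0.96}]
```

View pics/h3.png

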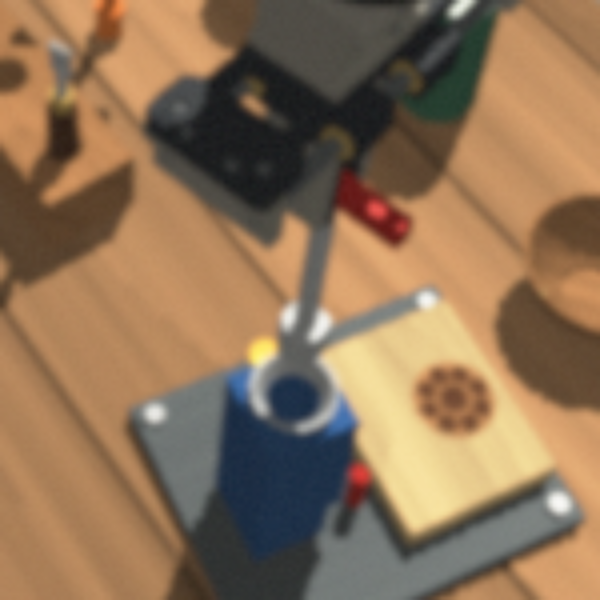

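The side crop shows the key tip at about (325,295), just above the funnel rim centred at (323.2,308), consistent with the estimate. I'll centre it and descend.

>>> move_arm --steps '[{"hand": 1,"translation": [-0.075,-0.018,0.1],"turn": 0},{"hand": 1,"translation": [0,0,0.3],"turn": 0},{"hand": 1,"translation": [0,0,0.3],"turn": 0},{"hand": 1,"translation": [0,0,0.3],"turn": 0},{"hand": 1,"translation": [0,0,0.2],"turn": 0},{"hand": 1,"translation": [0,0,0.15],"turn": 0},{"hand": 1,"translation": [0,0,0.1],"turn": 0},{"hand": 1,"translation": [0,0,0],"turn": 0}]'

```text
clock: 12.45
tool_pos: [0.4788, -0.1762, 0.2717]
eef_rot: [[-0.236, 0.972, -0.0], [0.972, 0.236, 0.0], [0.0, -0.0, -1.0]]
contact_force: [-0.0, -0.3, -1.5]
width: 0.0116
gripper_force: 30.0
```

>>> move_arm --steps '[{"hand": 1,"translation": [0,0,0.15],"turn": 0},{"hand": 1,"translation": [0,0,0.2],"turn": 0},{"hand": 1,"translation": [0,0,0.2],"turn": 0},{"hand": 1,"translation": [0,0,0.2],"turn": 0},{"hand": 1,"translation": [0,0,0.2],"turn": 0},{"hand": 1,"translation": [0,0,0.2],"turn": 0},{"hand": 1,"translation": [0,0,0.1],"turn": 0},{"hand": 1,"translation": [0,0,0],"turn": 0}]'

```text
clock: 13.25
tool_pos: [0.4785, -0.1763, 0.2215]
eef_rot: [[-0.236, 0.972, -0.001], [0.972, 0.236, 0.0], [0.0, -0.001, -1.0]]
contact_force: [0.2, 0.9, -3.1]
width: 0.0116
gripper_force: 30.0
```

>>> move_arm --steps '[{"hand": 1,"translation": [0,0,0.12],"turn": 0},{"hand": 1,"translation": [0,0,0.12],"turn": 0},{"hand": 1,"translation": [0,0,0.1],"turn": 0},{"hand": 1,"translation": [0,0,0.08],"turn": 0},{"hand": 1,"translation": [0,0,0.05],"turn": 0},{"hand": 1,"translation": [0,0,0.04],"turn": 0},{"hand": 1,"translation": [0,0,0],"turn": 0},{"hand": 1,"translation": [0,0,0],"turn": 0}]'

```text
clock: 14.05
tool_pos: [0.4794, -0.1768, 0.2027]
eef_rot: [[-0.236, 0.972, 0.001], [0.972, 0.236, -0.0], [-0.001, 0.001, -1.0]]
contact_force: [-0.6, 1.0, 5.0]
width: 0.0113
gripper_force: 30.0
```

>>> move_arm --steps '[{"hand": 1,"translation": [0,0,0],"turn": 0.4},{"hand": 1,"translation": [0,0,0],"turn": 0.4},{"hand": 1,"translation": [0,0,0],"turn": 0.4},{"hand": 1,"translation": [0,0,0.02],"turn": 0.4},{"hand": 1,"translation": [0,0,0],"turn": 0.4},{"hand": 1,"translation": [0,0,0],"turn": 0.4},{"hand": 1,"translation": [0,0,0],"turn": 0.4},{"hand": 1,"translation": [0,0,0],"turn": 0}]'

```text
clock: 14.85
tool_pos: [0.4795, -0.1768, 0.2024]
eef_rot: [[0.182, 0.983, 0.002], [0.983, -0.182, 0.0], [0.0, 0.002, -1.0]]
contact_force: [-0.9, 1.5, 9.4]
width: 0.0115
gripper_force: 30.0
```

>>> move_arm --steps '[{"hand": 1,"translation": [0,0,0],"turn": 0.4},{"hand": 1,"translation": [0,0,0],"turn": 0.4},{"hand": 1,"translation": [0,0,0],"turn": 0.4},{"hand": 1,"translation": [0,0,0],"turn": 0.4},{"hand": 1,"translation": [0,0,0],"turn": 0},{"hand": 1,"translation": [0,0,0],"turn": 0},{"hand": 1,"translation": [0,0,0],"turn": 0},{"hand": 1,"translation": [0,0,0],"turn": 0}]'

```text
clock: 15.65
tool_pos: [0.4795, -0.1768, 0.2023]
eef_rot: [[0.41, 0.912, 0.002], [0.912, -0.41, 0.0], [0.001, 0.001, -1.0]]
contact_force: [-1.2, 1.9, 8.3]
width: 0.0118
gripper_force: 30.0
```

Run:
```python
from h import *
s=readout.observe(); print({k:np.round(s[k],4) for k in("tool_pos","contact_force","torque","joints")})
```

```text
{'tool_pos': array([ 0.4795, -0.1768,  0.2023]), 'contact_force': array([-1.1853,  1.9081,  8.271 ]), 'torque': array([0.6022, 0.6251, 0.0255]), 'joints': array([-21.2159,  16.8609,  45.2343, 114.1259, -14.6912,  54.6479,
         7.1827])}
```

>>> move_arm --steps '[{"hand": 1,"translation": [0,0,-0.06],"turn": 0},{"hand": 1,"translation": [0.02,-0.03,0],"turn": 0},{"hand": 1,"translation": [0,0,0],"turn": 0},{"hand": 1,"translation": [0,0,0.03],"turn": 0},{"hand": 1,"translation": [0,0,0.03],"turn": 0},{"hand": 1,"translation": [0,0,0],"turn": 0},{"hand": 1,"translation": [0,0,0],"turn": 0},{"hand": 1,"translation": [0,0,0],"turn": 0}]'

```text
clock: 16.45
tool_pos: [0.4792, -0.1761, 0.2025]
eef_rot: [[0.41, 0.912, 0.003], [0.912, -0.41, -0.001], [0.0, 0.003, -1.0]]
contact_force: [-0.9, -0.4, 12.0]
width: 0.0119
gripper_force: 30.0
```

>>> move_arm --steps '[{"hand": 1,"translation": [0,0,0],"turn": 0.4},{"hand": 1,"translation": [0,0,0],"turn": 0.4},{"hand": 1,"translation": [0,0,0],"turn": 0.4},{"hand": 1,"translation": [0,0,0],"turn": 0.4},{"hand": 1,"translation": [0,0,0],"turn": 0.4},{"hand": 1,"translation": [0,0,0],"turn": 0.4},{"hand": 1,"translation": [0,0,0],"turn": 0},{"hand": 1,"translation": [0,0,0],"turn": 0}]'

```text
clock: 17.25
tool_pos: [0.4784, -0.175, 0.201]
eef_rot: [[0.704, 0.711, 0.001], [0.711, -0.704, 0.0], [0.0, 0.0, -1.0]]
contact_force: [1.9, 0.9, 1.1]
width: 0.012
gripper_force: 30.0
```

```bash
cat > s.py <<'E'
from h import *
s=readout.observe(); print({k:np.round(s[k],4) for k in("tool_pos","contact_force","torque","joints","width")})
R=s["eef_rot"]; print("yaw_y",np.arctan2(R[1][1],R[0][1]))
E
python3 s.py
```

```text
{'tool_pos': array([ 0.4784, -0.175 ,  0.201 ]), 'contact_force': array([1.9143, 0.8571, 1.0907]), 'torque': array([ 0.3688, -0.3645,  0.0142]), 'joints': array([-24.8769,  17.8184,  49.7696, 114.5314, -16.6191,  54.8697,
       -11.4813]), 'width': np.float64(0.012)}
yaw_y -0.7804903301065292
```

>>> move_arm --steps '[{"hand": 1,"translation": [0,0,0.03],"turn": 0},{"hand": 1,"translation": [0,0,0.02],"turn": 0},{"hand": 1,"translation": [0,0,0],"turn": 0},{"hand": 1,"translation": [0,0,0],"turn": 0},{"hand": 1,"translation": [0,0,0],"turn": 0},{"hand": 1,"translation": [0,0,0],"turn": 0},{"hand": 1,"translation": [0,0,0],"turn": 0},{"hand": 1,"translation": [0,0,0],"turn": 0}]'

```text
clock: 18.05
tool_pos: [0.4779, -0.1751, 0.1988]
eef_rot: [[0.705, 0.709, -0.0], [0.709, -0.705, 0.0], [-0.0, -0.0, -1.0]]
contact_force: [2.8, 1.6, -2.8]
width: 0.0118
gripper_force: 30.0
```

```bash
python3 s.py
```

```text
{'tool_pos': array([ 0.4779, -0.1751,  0.1988]), 'contact_force': array([ 2.818 ,  1.6282, -2.8086]), 'torque': array([ 0.3609, -0.7016,  0.    ]), 'joints': array([-24.7548,  18.0011,  49.6867, 114.6719, -16.7928,  54.659 ,
       -11.3933]), 'width': np.float64(0.0118)}
yaw_y -0.782035787445187
```

>>> move_arm --steps '[{"hand": 1,"translation": [0.02,0.005,0.02],"turn": 0},{"hand": 1,"translation": [0,0,0.03],"turn": 0},{"hand": 1,"translation": [0,0,0.03],"turn": 0},{"hand": 1,"translation": [0,0,0.02],"turn": 0},{"hand": 1,"translation": [0,0,0],"turn": 0},{"hand": 1,"translation": [0,0,0],"turn": 0},{"hand": 1,"translation": [0,0,0],"turn": 0},{"hand": 1,"translation": [0,0,0],"turn": 0}]'

```text
clock: 18.85
tool_pos: [0.4786, -0.1747, 0.1949]
eef_rot: [[0.705, 0.709, -0.0], [0.709, -0.705, 0.0], [-0.0, -0.0, -1.0]]
contact_force: [1.5, 0.3, -2.4]
width: 0.0115
gripper_force: 30.0
```

```bash
python3 s.py
```

```text
{'tool_pos': array([ 0.4786, -0.1747,  0.1949]), 'contact_force': array([ 1.5129,  0.3334, -2.3506]), 'torque': array([ 0.2562, -0.3402,  0.0063]), 'joints': array([-24.5273,  18.4138,  49.4597, 114.8142, -17.2038,  54.2389,
       -11.1125]), 'width': np.float64(0.0115)}
yaw_y -0.7821031845756377
```

>>> move_arm --steps '[{"hand": 1,"translation": [0.01,0.006,0.03],"turn": 0},{"hand": 1,"translation": [0,0,0.04],"turn": 0},{"hand": 1,"translation": [0,0,0.04],"turn": 0},{"hand": 1,"translation": [0,0,0.04],"turn": 0},{"hand": 1,"translation": [0,0,0.03],"turn": 0},{"hand": 1,"translation": [0,0,0],"turn": 0},{"hand": 1,"translation": [0,0,0],"turn": 0},{"hand": 1,"translation": [0,0,0],"turn": 0}]'

```text
clock: 19.65
tool_pos: [0.4791, -0.1746, 0.1877]
eef_rot: [[0.705, 0.709, -0.0], [0.709, -0.705, 0.0], [-0.0, -0.0, -1.0]]
contact_force: [0.5, 1.3, -2.1]
width: 0.0118
gripper_force: 30.0
```

```bash
python3 s.py
```

```text
{'tool_pos': array([ 0.4791, -0.1746,  0.1877]), 'contact_force': array([ 0.4579,  1.3188, -2.0892]), 'torque': array([ 0.2447, -0.2106,  0.0158]), 'joints': array([-24.0795,  19.1042,  49.0603, 115.1408, -17.92  ,  53.4573,
       -10.5396]), 'width': np.float64(0.0118)}
yaw_y -0.782083560951291
```

>>> move_arm --steps '[{"hand": 1,"translation": [0.005,-0.005,0.04],"turn": 0},{"hand": 1,"translation": [0,0,0.04],"turn": 0},{"hand": 1,"translation": [0,0,0.04],"turn": 0},{"hand": 1,"translation": [0,0,0.03],"turn": 0},{"hand": 1,"translation": [0,0,0.02],"turn": 0},{"hand": 1,"translation": [0,0,0],"turn": 0},{"hand": 1,"translation": [0,0,0],"turn": 0},{"hand": 1,"translation": [0,0,0],"turn": 0}]'

```text
clock: 20.45
tool_pos: [0.4798, -0.1747, 0.182]
eef_rot: [[0.705, 0.709, 0.001], [0.709, -0.705, 0.0], [0.001, 0.001, -1.0]]
contact_force: [-0.4, 1.3, 6.9]
width: 0.0117
gripper_force: 30.0
```

```bash
python3 s.py
```

```text
{'tool_pos': array([ 0.4798, -0.1747,  0.182 ]), 'contact_force': array([-0.4241,  1.2683,  6.9226]), 'torque': array([ 0.2865,  0.3668, -0.0115]), 'joints': array([-23.6812,  19.6424,  48.7221, 115.3982, -18.5535,  52.7656,
       -10.0205]), 'width': np.float64(0.0117)}
yaw_y -0.7821683052369462
```

Key is home. Now I'll turn it.

>>> move_arm --steps '[{"hand": 1,"translation": [0,0,-0.02],"turn": 0.2},{"hand": 1,"translation": [0,0,0],"turn": 0.4},{"hand": 1,"translation": [0,0,0],"turn": 0.4},{"hand": 1,"translation": [0,0,0],"turn": 0.4},{"hand": 1,"translation": [0,0,0],"turn": 0.4},{"hand": 1,"translation": [0,0,0],"turn": 0.4},{"hand": 1,"translation": [0,0,0],"turn": 0.4},{"hand": 1,"translation": [0,0,0],"turn": 0.4}]'

```text
clock: 21.25
tool_pos: [0.4799, -0.1747, 0.1821]
eef_rot: [[0.944, 0.33, 0.001], [0.33, -0.944, -0.001], [0.001, 0.001, -1.0]]
contact_force: [1.0, 0.6, 0.9]
width: 0.0116
gripper_force: 30.0
```

```bash
python3 s.py
```

```text
{'tool_pos': array([ 0.4799, -0.1747,  0.1821]), 'contact_force': array([1.0078, 0.6416, 0.8781]), 'torque': array([ 0.0835, -0.2482,  0.0301]), 'joints': array([-28.3295,  21.5609,  55.1398, 115.6115, -21.981 ,  53.6522,
       -32.4832]), 'width': np.float64(0.0116)}
yaw_y -1.2347579440089376
```

>>> move_arm --steps '[{"hand": 1,"translation": [0,0,0],"turn": 0.4},{"hand": 1,"translation": [0,0,0],"turn": 0.4},{"hand": 1,"translation": [0,0,0],"turn": 0.4},{"hand": 1,"translation": [0,0,0],"turn": 0.4},{"hand": 1,"translation": [0,0,0],"turn": 0.4},{"hand": 1,"translation": [0,0,0],"turn": 0.4},{"hand": 1,"translation": [0,0,0],"turn": 0.2},{"hand": 1,"translation": [0,0,0],"turn": 0}]'

```text
clock: 22.05
tool_pos: [0.4798, -0.1748, 0.1821]
eef_rot: [[0.999, -0.051, 0.001], [-0.051, -0.999, -0.001], [0.001, 0.001, -1.0]]
contact_force: [1.3, 0.2, 3.3]
width: 0.0113
gripper_force: 30.0
```

```bash
python3 s.py
python3 - <<'E'
from h import *
b=capture("side"); cv2.imwrite("pics/h4.png",cv2.resize(b[240:390,260:410,::-1],None,fx=4,fy=4))
E
```

```text
{'tool_pos': array([ 0.4798, -0.1748,  0.1821]), 'contact_force': array([1.2573, 0.2305, 3.3359]), 'torque': array([-0.1304, -0.3427,  0.0623]), 'joints': array([-32.1466,  23.867 ,  60.894 , 115.7684, -25.5956,  54.8229,
       -51.0205]), 'width': np.float64(0.0113)}
yaw_y -1.622038230655578
```

View pics/h4.png

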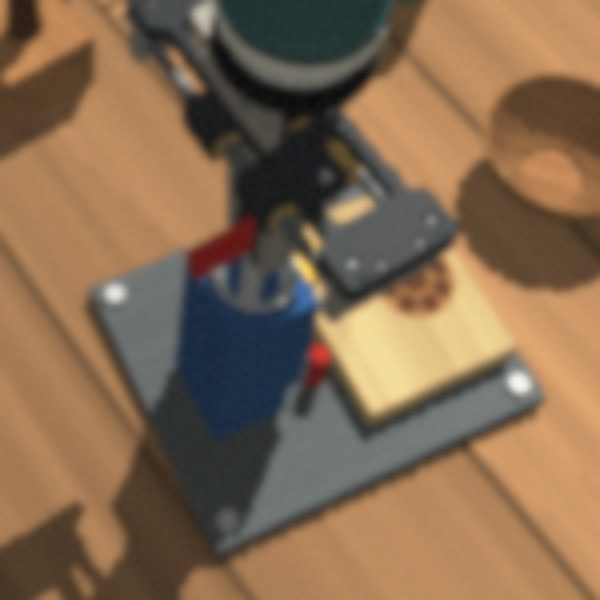

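The side crop shows the yellow arm now emerging beside the column over the panel at about (305,265), with the red pin at (318,358), so it is swinging with the key.

>>> move_arm --steps '[{"hand": 1,"translation": [0,0,0],"turn": 0.3},{"hand": 1,"translation": [0,0,0],"turn": 0.3},{"hand": 1,"translation": [0,0,0],"turn": 0.3},{"hand": 1,"translation": [0,0,0],"turn": 0.3},{"hand": 1,"translation": [0,0,0],"turn": 0.2},{"hand": 1,"translation": [0,0,0],"turn": 0.2},{"hand": 1,"translation": [0,0,0],"turn": 0},{"hand": 1,"translation": [0,0,0],"turn": 0}]'

```text
clock: 22.9
tool_pos: [0.4796, -0.1747, 0.1821]
eef_rot: [[0.958, -0.287, 0.001], [-0.287, -0.958, -0.001], [0.001, 0.0, -1.0]]
contact_force: [1.9, -1.9, 5.1]
width: 0.0116
gripper_force: 30.0
```

```bash
python3 s.py
```

```text
{'tool_pos': array([ 0.4796, -0.1747,  0.1821]), 'contact_force': array([ 1.9466, -1.8504,  5.0749]), 'torque': array([-0.3896, -0.4465,  0.0582]), 'joints': array([-34.3261,  25.6211,  64.4729, 115.8687, -28.1426,  55.8088,
       -62.1947]), 'width': np.float64(0.0116)}
yaw_y -1.8616658489196996
```

>>> move_arm --steps '[{"hand": 1,"translation": [0,0,-0.01],"turn": 0},{"hand": 1,"translation": [0,0,0],"turn": 0.1},{"hand": 1,"translation": [0,0,0],"turn": 0.1},{"hand": 1,"translation": [0,0,0],"turn": 0.1},{"hand": 1,"translation": [0,0,0],"turn": 0.1},{"hand": 1,"translation": [0,0,0],"turn": 0},{"hand": 1,"translation": [0,0,0],"turn": 0},{"hand": 1,"translation": [0,0,0],"turn": 0}]' --grip_force 20

```text
clock: 23.7
tool_pos: [0.4792, -0.1743, 0.1821]
eef_rot: [[0.939, -0.344, -0.0], [-0.344, -0.939, 0.0], [-0.0, 0.0, -1.0]]
contact_force: [1.2, -1.3, 2.0]
width: 0.0115
gripper_force: 20.0
```

```bash
python3 s.py
```

```text
{'tool_pos': array([ 0.4792, -0.1743,  0.1821]), 'contact_force': array([ 1.1786, -1.3215,  2.0211]), 'torque': array([-0.3789, -0.3953,  0.0638]), 'joints': array([-34.8902,  26.0914,  65.3944, 115.9071, -28.7814,  56.1491,
       -65.0139]), 'width': np.float64(0.0115)}
yaw_y -1.9219955616269122
```

>>> move_arm --steps '[{"hand": 1,"translation": [0,0,0],"turn": 0.1},{"hand": 1,"translation": [0,0,0],"turn": 0.1},{"hand": 1,"translation": [0,0,0],"turn": 0.1},{"hand": 1,"translation": [0,0,0],"turn": 0.1},{"hand": 1,"translation": [0,0,0],"turn": 0},{"hand": 1,"translation": [0,0,0],"turn": 0},{"hand": 1,"translation": [0,0,0],"turn": 0},{"hand": 1,"translation": [0,0,0],"turn": 0}]'

```text
clock: 24.5
tool_pos: [0.4791, -0.1743, 0.1821]
eef_rot: [[0.917, -0.4, -0.0], [-0.4, -0.917, 0.0], [-0.0, -0.0, -1.0]]
contact_force: [1.8, -1.4, 0.0]
width: 0.0117
gripper_force: 20.0
```

```bash
python3 s.py
```

```text
{'tool_pos': array([ 0.4791, -0.1743,  0.1821]), 'contact_force': array([ 1.7942, -1.389 ,  0.0024]), 'torque': array([-0.4002, -0.3814,  0.0938]), 'joints': array([-35.3969,  26.5974,  66.2895, 115.9271, -29.4683,  56.4416,
       -67.771 ]), 'width': np.float64(0.0117)}
yaw_y -1.982066049125469
```

>>> move_arm --steps '[{"hand": 1,"translation": [0,0,0],"turn": 0.1},{"hand": 1,"translation": [0,0,0],"turn": 0.1},{"hand": 1,"translation": [0,0,0],"turn": 0.1},{"hand": 1,"translation": [0,0,0],"turn": 0},{"hand": 1,"translation": [0,0,0],"turn": 0},{"hand": 1,"translation": [0,0,0],"turn": 0},{"hand": 1,"translation": [0,0,0],"turn": 0},{"hand": 1,"translation": [0,0,0],"turn": 0}]'

```text
clock: 25.3
tool_pos: [0.4792, -0.1744, 0.1822]
eef_rot: [[0.898, -0.441, 0.0], [-0.441, -0.898, 0.0], [0.0, -0.0, -1.0]]
contact_force: [2.4, -1.4, -0.3]
width: 0.0117
gripper_force: 20.0
```

```bash
python3 s.py
python3 - <<'E'
from h import *
b=capture("side"); cv2.imwrite("pics/h5.png",cv2.resize(b[240:390,260:410,::-1],None,fx=4,fy=4))
E
```

```text
{'tool_pos': array([ 0.4792, -0.1744,  0.1822]), 'contact_force': array([ 2.3819, -1.379 , -0.2806]), 'torque': array([-0.4317, -0.2769, -0.0017]), 'joints': array([-35.7693,  26.9918,  66.9595, 115.9364, -29.9938,  56.6692,
       -69.8309]), 'width': np.float64(0.0117)}
yaw_y -2.02707937867698
```

View pics/h5.png

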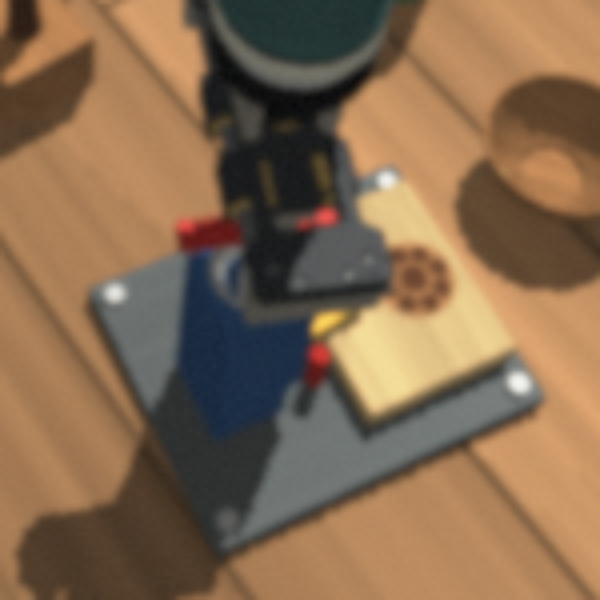

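The side crop shows the yellow arm's edge at about (327,328), a little short of the red pin at (318,355).

>>> move_arm --steps '[{"hand": 1,"translation": [0,0,0],"turn": 0.1},{"hand": 1,"translation": [0,0,0],"turn": 0.1},{"hand": 1,"translation": [0,0,0],"turn": 0.1},{"hand": 1,"translation": [0,0,0],"turn": 0},{"hand": 1,"translation": [0,0,0],"turn": 0},{"hand": 1,"translation": [0,0,0],"turn": 0},{"hand": 1,"translation": [0,0,0],"turn": 0},{"hand": 1,"translation": [0,0,0],"turn": 0}]'

```text
clock: 26.15
tool_pos: [0.4792, -0.1743, 0.1821]
eef_rot: [[0.877, -0.481, -0.0], [-0.481, -0.877, 0.0], [-0.0, -0.0, -1.0]]
contact_force: [2.0, -0.8, -0.5]
width: 0.0119
gripper_force: 20.0
```

```bash
python3 s.py
```

```text
{'tool_pos': array([ 0.4792, -0.1743,  0.1821]), 'contact_force': array([ 1.9891, -0.8411, -0.5467]), 'torque': array([-0.4823, -0.3063,  0.0672]), 'joints': array([-36.1344,  27.3949,  67.6256, 115.9524, -30.5242,  56.9088,
       -71.8822]), 'width': np.float64(0.0119)}
yaw_y -2.072038233778386
```

>>> move_arm --steps '[{"hand": 1,"translation": [0,0,0],"turn": 0.1},{"hand": 1,"translation": [0,0,0],"turn": 0.1},{"hand": 1,"translation": [0,0,0],"turn": 0.1},{"hand": 1,"translation": [0,0,0],"turn": 0},{"hand": 1,"translation": [0,0,0],"turn": 0},{"hand": 1,"translation": [0,0,0],"turn": 0},{"hand": 1,"translation": [0,0,0],"turn": 0},{"hand": 1,"translation": [0,0,0],"turn": 0}]'

```text
clock: 26.95
tool_pos: [0.4792, -0.1744, 0.1822]
eef_rot: [[0.854, -0.52, 0.0], [-0.52, -0.854, 0.0], [0.0, -0.0, -1.0]]
contact_force: [1.1, -2.1, -0.3]
width: 0.012
gripper_force: 20.0
```

```bash
python3 s.py
```

```text
{'tool_pos': array([ 0.4792, -0.1744,  0.1822]), 'contact_force': array([ 1.1332, -2.0864, -0.2846]), 'torque': array([-0.4655, -0.2353,  0.032 ]), 'joints': array([-36.4875,  27.8064,  68.2887, 115.961 , -31.0613,  57.1541,
       -73.9318]), 'width': np.float64(0.012)}
yaw_y -2.117071163482594
```

>>> move_arm --steps '[{"hand": 1,"translation": [0,0,0],"turn": 0.1},{"hand": 1,"translation": [0,0,0],"turn": 0.1},{"hand": 1,"translation": [0,0,0],"turn": 0.05},{"hand": 1,"translation": [0,0,0],"turn": 0},{"hand": 1,"translation": [0,0,0],"turn": 0},{"hand": 1,"translation": [0,0,0],"turn": 0},{"hand": 1,"translation": [0,0,0],"turn": 0},{"hand": 1,"translation": [0,0,0],"turn": 0}]'

```text
clock: 27.75
tool_pos: [0.4792, -0.1743, 0.1822]
eef_rot: [[0.834, -0.551, 0.0], [-0.551, -0.834, 0.0], [-0.0, -0.0, -1.0]]
contact_force: [1.0, -2.6, -0.8]
width: 0.0118
gripper_force: 20.0
```

```bash
python3 s.py
cat > arm.py <<'E'
from h import *
b=capture("side"); h=cv2.cvtColor(b,cv2.COLOR_RGB2HSV)
B=(slice(295,350),slice(320,365)); H=h[B]
m=(H[...,0]>18)&(H[...,0]<30)&(H[...,1]>190); r_=((H[...,0]<5)|(H[...,0]>172))&(H[...,1]>170)
for n,k in(("yellow",m),("red",r_)):
    y,x=np.nonzero(k); print(n,len(x),x.min()+320,x.max()+320,y.min()+295,y.max()+295)
E
python3 arm.py
```

```text
{'tool_pos': array([ 0.4792, -0.1743,  0.1822]), 'contact_force': array([ 0.9679, -2.5771, -0.7745]), 'torque': array([-0.4699, -0.3051,  0.1048]), 'joints': array([-36.7773,  28.1587,  68.8374, 115.973 , -31.5099,  57.3685,
       -75.6369]), 'width': np.float64(0.0118)}
yaw_y -2.1545553925399363Traceback (most recent call last):
  File "arm.py", line 6, in <module>
    y,x=np.nonzero(k); print(n,len(x),x.min()+320,x.max()+320,y.min()+295,y.max()+295)
                                      ~~~~~^^
    return umr_minimum(a, axis, None, out, keepdims, initial, where)
ValueError: zero-size array to reduction operation minimum which has no identity
```

>>> move_arm --steps '[{"hand": 1,"translation": [0,0,0],"turn": 0.1},{"hand": 1,"translation": [0,0,0],"turn": 0.1},{"hand": 1,"translation": [0,0,0],"turn": 0.05},{"hand": 1,"translation": [0,0,0],"turn": 0},{"hand": 1,"translation": [0,0,0],"turn": 0},{"hand": 1,"translation": [0,0,0],"turn": 0},{"hand": 1,"translation": [0,0,0],"turn": 0},{"hand": 1,"translation": [0,0,0],"turn": 0}]'

```text
clock: 28.6
tool_pos: [0.4792, -0.1743, 0.1822]
eef_rot: [[0.813, -0.582, 0.0], [-0.582, -0.813, 0.0], [-0.0, -0.0, -1.0]]
contact_force: [1.8, -2.2, -1.1]
width: 0.012
gripper_force: 20.0
```

```bash
sed -i 's/>190)/>150)\&(H[...,2]>150)/; s/    y,x=np.nonzero(k); /    y,x=np.nonzero(k)\n    if len(x): /' arm.py
cat > t.py <<'E'
from h import *
T=[]
for i in range(6): capture("side"); T.append(readout.observe()["torque"][2])
print("tz",np.mean(T),np.std(T))
E
python3 s.py; python3 t.py; python3 arm.py
python3 - <<'E'
from h import *
b=capture("side"); cv2.imwrite("pics/h6.png",cv2.resize(b[240:390,260:410,::-1],None,fx=4,fy=4))
E
```

```text
{'tool_pos': array([ 0.4792, -0.1743,  0.1822]), 'contact_force': array([ 1.7935, -2.1605, -1.1052]), 'torque': array([-0.2441, -0.0946,  0.2602]), 'joints': array([-37.0603,  28.5135,  69.383 , 115.9805, -31.9661,  57.59  ,
       -77.3344]), 'width': np.float64(0.012)}
yaw_y -2.1919612889989253
tz 0.2536877097512668 0.014654890836917813
yellow 75 338 352 315 325
red 26 337 341 327 334
```

View pics/h6.png

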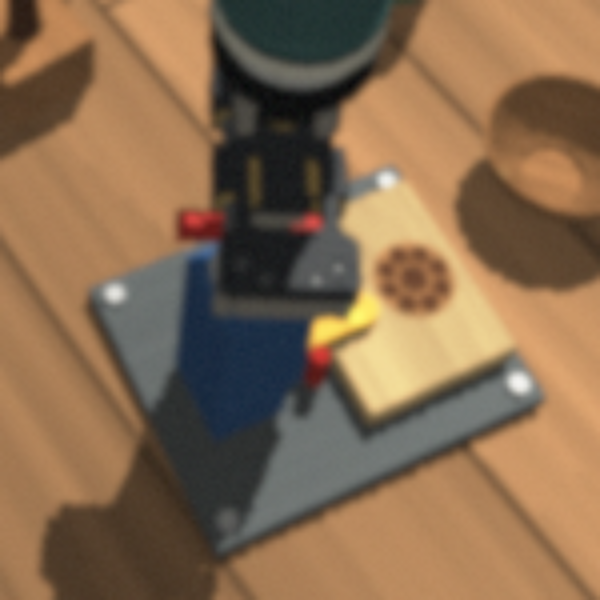

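Torque has risen to 0.25 N m and the picture shows the yellow arm's edge against the red pin at (318,352). I'll relax slightly, release and retreat upward.

>>> move_arm --steps '[{"hand": 1,"translation": [0,0,0],"turn": -0.15},{"hand": 1,"translation": [0,0,0],"turn": -0.1},{"hand": 1,"translation": [0,0,0],"turn": 0},{"hand": 1,"translation": [0,0,0],"turn": 0},{"hand": 0.6,"translation": [0,0,0],"turn": 0},{"hand": 0.6,"translation": [0,0,0],"turn": 0},{"hand": 0.6,"translation": [0,0,0],"turn": 0},{"hand": 0.6,"translation": [0,0,0],"turn": 0}]'

```text
clock: 29.8
tool_pos: [0.4791, -0.1742, 0.1821]
eef_rot: [[0.834, -0.551, -0.0], [-0.551, -0.834, 0.0], [-0.0, -0.0, -1.0]]
contact_force: [0.4, 0.4, 0.2]
width: 0.0365
gripper_force: 0.0
```

```bash
python3 s.py; python3 arm.py
```

```text
{'tool_pos': array([ 0.4791, -0.1742,  0.1821]), 'contact_force': array([0.4255, 0.3589, 0.1736]), 'torque': array([ 0.0017,  0.1215, -0.0292]), 'joints': array([-36.7847,  28.16  ,  68.837 , 115.9808, -31.5111,  57.3867,
       -75.6375]), 'width': np.float64(0.0365)}
yaw_y -2.154502080432008
yellow 90 338 352 315 325
red 26 337 341 327 334
```

>>> move_arm --steps '[{"hand": 0.6,"translation": [0,0,-0.2],"turn": 0},{"hand": 0.6,"translation": [0,0,-0.3],"turn": 0},{"hand": 0.6,"translation": [0,0,-0.5],"turn": 0},{"hand": 0.6,"translation": [0,0,-0.6],"turn": 0},{"hand": 0.6,"translation": [0,0,-0.6],"turn": 0},{"hand": 0.6,"translation": [0,0,-0.5],"turn": 0},{"hand": 0.6,"translation": [0,0,0],"turn": 0},{"hand": 0.6,"translation": [0,0,0],"turn": 0}]'

```text
clock: 30.65
tool_pos: [0.4793, -0.1741, 0.2905]
eef_rot: [[0.835, -0.551, 0.001], [-0.551, -0.835, 0.001], [0.0, -0.001, -1.0]]
contact_force: [-0.1, 1.1, -0.4]
width: 0.0368
gripper_force: 0.0
```

```bash
python3 s.py; python3 arm.py
python3 - <<'E'
from h import *
R=redbar("side",(285,240,360,315)); print(R); print(atz("side",R[0][0],.207))
print(proj("side",[.479,-.1745,.2]),proj("side",[.479,-.1745,.207]))
E
```

```text
{'tool_pos': array([ 0.4793, -0.1741,  0.2905]), 'contact_force': array([-0.0601,  1.0665, -0.4024]), 'torque': array([0.0402, 0.149 , 0.04  ]), 'joints': array([-46.7347,  20.6549,  79.4181, 109.191 , -21.9717,  68.3452,
       -82.9891]), 'width': np.float64(0.0368)}
yaw_y -2.1541310410669388
yellow 86 338 352 316 325
red 80 320 343 296 334
(((324.5, 297.0), (4.0, 37.0), 90.0), 101, (np.float64(322.0495049504951), np.float64(297.46534653465346)), array([9.9999595e-01, 2.8420249e-03, 3.2204950e+02, 2.9746533e+02],
      dtype=float32))
[ 0.47474295 -0.17938384  0.207     ]
[324.39079271 295.93867077] [324.69033867 294.22796596]
```

```bash
python3 -c "
from h import *
print(r.job_done())"
```

```text
the job is handed in; nothing more can be done
None
```

The key is seated over the stem and standing free in the shaft, the yellow arm is at its red stop pin, and the job is handed in; the peak turning moment I read was about 0.26 N m, and no verdict came back.

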